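# Change over the microscope clamp and queue the carriers

### The job

Get the bench ready for inspection: open the lever of the stage clamp, move the finished block from its pocket into the white tray, set down ground face up, then seat the new block from the bench, also face up, fully down in the pocket and swing the lever fully shut over it. Hook every specimen carrier that is standing on the bench onto the queue rail in its open part and slide it along until all of it is past the black mark, in the parking bay, hanging freely. Leave the other things on the bench where they are.

Things in the scene. Friction and masses are not known exactly. Their poses are not given: they have to be found in the camera images.
- carrier1: C-shaped aluminium specimen carrier, 141 mm tall, standing on its foot; may be absent. Origin: centre of the foot's underside; mouth of the C faces +x. Foot 56 (x) x 46 (y) x 8 mm, with a round black mount up to z 26. Stem x -20 to -10, z 8 to 108, 36 wide in y. Grip fin on top: 10 thick in x, 30 long in y, z 108 to 141
- carrier2: C-shaped aluminium specimen carrier, 141 mm tall, standing on its foot; may be absent. Origin: centre of the foot's underside; mouth of the C faces +x. Foot 56 (x) x 46 (y) x 8 mm, with a round black mount up to z 26. Stem x -20 to -10, z 8 to 108, 36 wide in y. Grip fin on top: 10 thick in x, 30 long in y, z 108 to 141
- carrier3: C-shaped aluminium specimen carrier, 141 mm tall, standing on its foot; may be absent. Origin: centre of the foot's underside; mouth of the C faces +x. Foot 56 (x) x 46 (y) x 8 mm, with a round black mount up to z 26. Stem x -20 to -10, z 8 to 108, 36 wide in y. Grip fin on top: 10 thick in x, 30 long in y, z 108 to 141
- carrier1_hook (a point): on carrier1, 100 mm above its origin: middle of the underside of the hook arm (arm x -20 to 18, z 100 to 108), which rests on the rail's top. The lip at x 10 to 18 reaches down to z 82: hook is an inverted U, 20 mm wide inside
- carrier2_hook (a point): on carrier2, 100 mm above its origin: middle of the underside of the hook arm (arm x -20 to 18, z 100 to 108), which rests on the rail's top. The lip at x 10 to 18 reaches down to z 82: hook is an inverted U, 20 mm wide inside
- carrier3_hook (a point): on carrier3, 100 mm above its origin: middle of the underside of the hook arm (arm x -20 to 18, z 100 to 108), which rests on the rail's top. The lip at x 10 to 18 reaches down to z 82: hook is an inverted U, 20 mm wide inside
- rail: fixed queue rail; origin on the bench below the bar's middle, y along the bar. Steel bar 12 x 12 mm, y -180 to 180, top at z 200; end posts at y +-174; 110 x 380 x 6 drip plate below. Open part y -165 to -15; parking bay y 0 to 165 has guard bars beside the rail (x +-45, 8 wide, z 145 to 155), so carriers can only be slid in; end stop face at y 167, top z 214
- mark (a point): the black band on the rail at its y = -10 mm, at the bar's top face: the mark
- clamp: fixed stage clamp, white plate 100 (x) x 170 (y) mm on a dark base, top at z 34; origin at the centre of its underside. In its middle a rectangular pocket 42 (x) x 66 (y) mm with chamfered edges, 18 mm deep (floor at z 16). Lever pivot post at y +58 mm
- finished: finished specimen block, same make and size as the new one; starts in the clamp's pocket under the lever; origin at the centre of its underside
- tray: fixed white open tray on the bench, 100 x 100 mm, walls 22 mm high and 4 thick, floor 4 mm thick; origin at the centre of its underside
- pocket (a point): centre of the pocket floor, axes as the clamp's: long side of the pocket along y
- lever (a joint): clamp lever, swings level about the vertical pivot; 0 = shut (lies along the clamp's -y over the pocket), grows counter-clockwise as seen from above, up to 1.9 = open towards the clamp's +x side; stays where it is left
- lever_pin (a point): middle of the upright black handle pin at the lever's free end, 118 mm from the pivot, 16 mm diameter, top 18 mm above this point, lever bar's top face 18 mm below it (pin stands 73 to 109 mm above the bench); bar's underside is 65 mm above the bench
- lever_hinge (a point): point on the lever's vertical pivot axis
- specimen: the new, rectangular black resin specimen block, 36 (x) x 60 (y) x 46 (z) mm, standing on the bench, ground steel face up; origin at the centre of its underside
- dish: bystander: glass dish, 70 mm wide, 18 high
- mount1: bystander: round black mount, 38 mm wide, 22 high
- mount2: bystander: round white mount, 32 mm wide, 24 high
- beaker: bystander: glass beaker 70 mm wide, 90 high
- driver: bystander: screwdriver 180 mm long
- wash: bystander: white bottle 60 mm wide, 150 high
Things that resemble listed ones, but are neither listed nor needed, are in the scene too. What is shaped like the carrier2 but blue or red is not meant. What is shaped like the specimen but green is not meant.

How it is judged:
By the outcome, as a careful person would: the job done as asked, in the order asked, and still so for the second after the job is handed in, with the robot touching nothing.
Of carrier1, carrier2, carrier3 only 2 to 3 are there at a start; the rules pass over those that are not, and their reading is None.
At some moment in a run one of specimen, finished may be knocked a few centimetres aside while the robot is not near it.
It also fails if it takes over 208 s, if anything falls off the work surface, if the arm or the gripper's body presses on something with over 40 N, if the wrist force passes 120 N, or if a joint passes its speed limit or range.

### The arm

A 6-joint arm with a two-finger parallel gripper is mounted at the origin on the work surface. World frame = base frame: x ahead of the robot, y to its left, z up, the work surface at z = 0. Lengths are in mm, angles in degrees, forces in N, time in s.
With the tool pointing down it reaches from about 225 to 725 mm from the base axis. Payload 3.1 kg.
Tool frame: the origin (TCP) lies at the very end of the fingers, on their centre line; the grasp point (between the pads) lies grip_point_offset behind it (grip_point_offset is the distance from the TCP to the grasp point, in mm); z points along the fingers, y is the line along which they close (so a half turn about z gives the same grasp; the last joint's range is limited). The gripper opens to 85 mm and grips with 20 to 120 N. Pads are 22 mm wide; open, the fingers measure 114 mm over their backs; the gripper's body (76 mm by 85 mm) begins 54 mm behind the grasp point. The pads swing forward as they close: fully open they stand 13 mm farther back than shut.
Start: joints at [58.396, 2.75, 5.684, 92.934, 0, 82.678], TCP at [215.9, 478.544, 231.312] pointing down, gripper open.
Joint ranges: [-166.93, 166.93], [-56.73, 111.36], [-69.38, 81.34], [-121.58, 131.49], [-85.45, 84.26], [-180, 180]. Speed limits (degrees/s): [159.86, 159.86, 180, 180, 180, 180].

### API

Orientations are given as a 3x3 rotation matrix whose columns are the frame's x, y, z axes.
In Python, from workcell import reach, move_straight, movej, ungrasp, grab, hold, ik, snapshot, camera_params, MotionError, hand_in, find_in, outline_of, get_clock, get_qpos, get_joint_velocities, get_tau, get_ee_pos, get_ee_rot, get_ft_force, get_wrist_torque, get_width, get_grip_force, grip_point_offset gives the robot as it stands. Calls block until the motion is done:
- reach(position, orientation): joint-space move of the TCP to a pose.
- move_straight(position, ori=None, speed=150): straight line of the TCP; ori=None keeps the orientation; speed is the mean speed in mm/s.
- movej(angles): joint-space move.
- ungrasp() and grab(f_grip=None): open the fingers fully, or close them until they stop; f_grip is the grip in N (None keeps the last).
- hold(seconds).
- ik(position, orientation): joint angles nearest the present ones, or None.
- snapshot(name): name is "side" or "top" or "wrist"; returns the picture (384x512x3 uint8, red, green, blue); there is no depth.
- camera_params(name): a dict with "K" (3x3 intrinsics, pixels), "R" (3x3) and "t" (3): a world point X has camera coordinates R X + t; the wrist camera has in their place "tool_from_camera" (4x4, takes a point from camera to tool coordinates, whose origin is the TCP and whose axes are the flange's). Camera axes: x right, y down, z forward; pixel columns grow to the right and rows downward; lengths in mm; the calibration is good to about 2 mm. A picture is of the moment at which its call begins: read the wrist's pose just before it. camera_params takes no time and is no camera call.
A pose or a line that the arm cannot do raises MotionError and nothing moves.
- hand_in(): hands the job in; it is judged then, once.
Trained networks look in the newest picture that a camera, given by its name, has taken for a name from the list of things; names that differ only in an ending like _2 or _b are one class to them, and where a whole thing is asked for, a point or a joint stands for the part that bears it (a point fixed in the world has none). Each returns a list of dicts, best first, with "conf" (0 to 1); they miss things now and then, are a little off and sometimes report something else, mostly with a low value. They report only what shows in the picture. A call takes as long as a camera call. They do not tell look-alikes from the thing itself.
- find_in(camera, query): "rect" ([left, top, right, bottom] in pixels, round what is visible of it).
- outline_of(camera, query): "pixels" (384x512 bool, what is visible of it) and "rect" ([left, top, right, bottom] in pixels, round what is visible of it).
Readings, each from a call of its own:
- get_clock(): time.
- get_qpos(): joint angles.
- get_joint_velocities(): joint speeds.
- get_tau(): joint torques, N m.
- get_ee_pos(): TCP position.
- get_ee_rot(): TCP orientation.
- get_ft_force(): force on the tool from outside, world axes, zero at the start.
- get_wrist_torque(): the same for the moment, N m.
- get_width(): finger opening in mm.
- get_grip_force(): force on a finger pad.
Only numpy, scipy, OpenCV 4.12 (cv2) and the standard library are available. Lean on these libraries where they do the work, as an engineer would, in place of code of your own. Each camera call takes 0.05 s, during which the arm holds its last target. There are 200 camera calls.

## Working session

There is one attempt and no reset: what is moved stays moved. The work goes in short steps, each a Python script; the robot and the scene stay as the last script left them, time stands still between calls to the robot, and variables do not carry over. Pictures are saved under pics/ and viewed, at most 14 in all, crops included, and the job is handed in when it is done.

```bash
ls; mkdir -p pics; python3 - <<'E'
from workcell import *
import cv2,numpy as np
for c in ("side","top","wrist"):
    im=snapshot(c); cv2.imwrite(f"pics/{c}0.png",cv2.resize(im[:,:,::-1],(800,600),interpolation=cv2.INTER_CUBIC))
    p=camera_params(c); print(c,{k:np.round(v,3).tolist() for k,v in p.items()})
print(grip_point_offset,get_clock(),get_width(),np.round(get_ee_rot(),3).tolist())
E
```

```text
pics
side {'K': [[409.336, 0.0, 253.685], [0.0, 409.336, 198.397], [0.0, 0.0, 1.0]], 'R': [[0.984, -0.177, -0.003], [-0.14, -0.767, -0.627], [0.108, 0.617, -0.779]], 't': [-535.772, 216.085, 1122.006]}
top {'K': [[384.353, 0.0, 256.608], [0.0, 384.353, 189.331], [0.0, 0.0, 1.0]], 'R': [[-0.005, -1.0, 0.007], [-0.993, 0.004, -0.117], [0.117, -0.008, -0.993]], 't': [50.08, 558.566, 1370.699]}
wrist {'K': [[287.011, 0.0, 258.502], [0.0, 287.011, 187.7], [0.0, 0.0, 1.0]], 'tool_from_camera': [[0.0, -0.945, -0.326, 84.128], [1.0, -0.001, 0.002, -0.85], [-0.002, -0.326, 0.945, -142.887], [0.0, 0.0, 0.0, 1.0]]}
18.700000000000003 0.15 85.2840226295036 [[-0.912, 0.411, -0.001], [0.411, 0.912, -0.002], [0.0, -0.002, -1.0]]
```

View pics/top0.png

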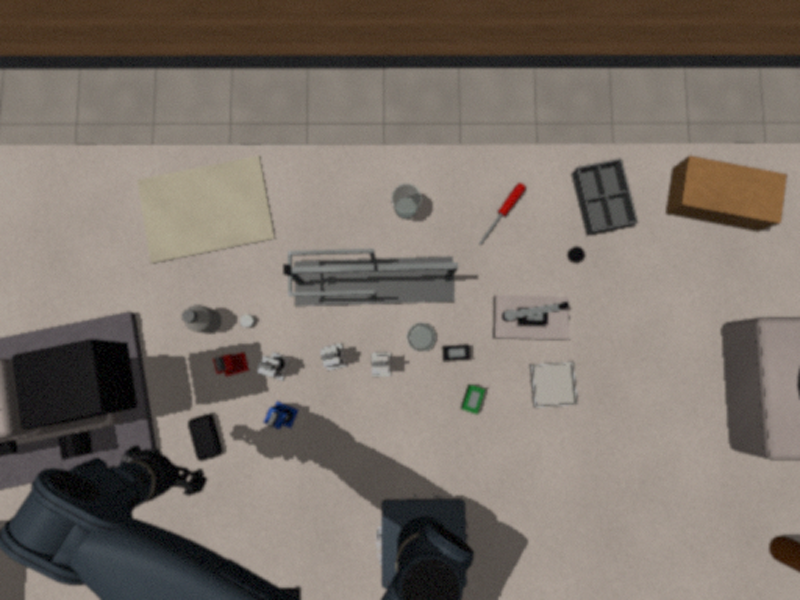

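View pics/side0.png

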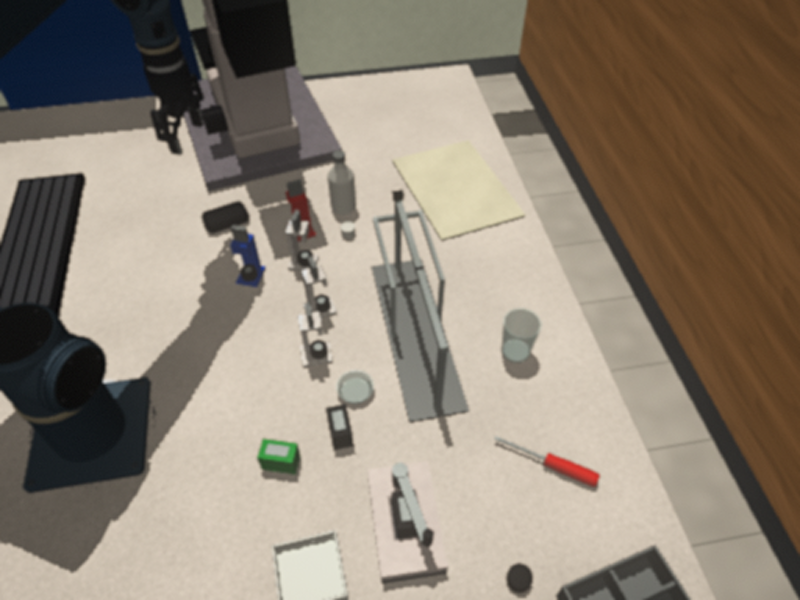

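Top view (800x600 pixels): there are three grey carriers at (270,365), (332,355) and (382,365). The look-alikes are red at (232,363) and blue at (282,415). The black specimen is at (457,352), with a green look-alike at (474,398). The clamp is at (532,317), the tray at (552,384), and the rail at (375,275) with its guards on the left. Next I'll survey with the wrist camera and fit models to the outlines.

```bash
cat > h.py <<'E'
from workcell import *
import cv2,numpy as np,pickle
from scipy.optimize import minimize
def down(yaw):
    c,s=np.cos(np.radians(yaw)),np.sin(np.radians(yaw))
    return np.array([[c,s,0],[s,-c,0],[0,0,-1.]])
def cam(name):
    p=camera_params(name); K=np.array(p["K"])
    if name=="wrist":
        T=np.array(p["tool_from_camera"]);Rt,pt=np.array(get_ee_rot()),np.array(get_ee_pos())
        R=(Rt@T[:3,:3]).T; return K,R,-R@(Rt@T[:3,3]+pt)
    return K,np.array(p["R"]),np.array(p["t"])
def proj(C,X):
    K,R,t=C; q=(K@(R@np.atleast_2d(X).T+t[:,None])).T; return q[:,:2]/q[:,2:]
def ray(C,uv,z):
    K,R,t=C; d=R.T@np.linalg.inv(K)@np.array([uv[0],uv[1],1.]); o=-R.T@t
    return o+d*(z-o[2])/d[2]
def box(x0,x1,y0,y1,z0,z1): return np.array([[x,y,z] for x in(x0,x1) for y in(y0,y1) for z in(z0,z1)],float)
a=np.linspace(0,2*np.pi,16,endpoint=False)
def cyl(x,y,r,z0,z1): return np.array([[x+r*np.cos(t),y+r*np.sin(t),z] for t in a for z in(z0,z1)])
CARR=[box(-28,28,-23,23,0,8),cyl(0,0,15,8,26),box(-20,-10,-18,18,8,108),box(-20,18,-18,18,100,108),box(10,18,-18,18,82,108),box(-5,5,-15,15,108,141)]
BLOCK=[box(-18,18,-30,30,0,46)]
TRAY=[box(-50,50,-50,50,0,22)]
CLAMP=[box(-50,50,-85,85,0,34)]
RAIL=[box(-55,55,-190,190,0,6),box(-6,6,-180,180,188,200),box(-6,6,168,180,0,200),box(-6,6,-180,-168,0,200)]
def render(C,model,x,y,yaw,z=0,S=4):
    c,s=np.cos(yaw),np.sin(yaw); R=np.array([[c,-s,0],[s,c,0],[0,0,1]])
    m=np.zeros((384*S//1,512*S),np.uint8)
    for b in model:
        q=proj(C,b@R.T+[x,y,z]); h=cv2.convexHull(((q+.5)*S*16).astype(np.int32)); cv2.fillConvexPoly(m,h,1,shift=4)
    return cv2.resize(m.astype(np.float32),(512,384),interpolation=cv2.INTER_AREA)
def fit(views,model,x,y,yaws,z=0,xyonly=False):
    """views: list of (C,mask). returns x,y,yaw(deg),iou"""
    vs=[(C,m.astype(np.float32)) for C,m in views]
    def cost(p):
        o=0
        for C,m in vs:
            r=render(C,model,p[0]*10,p[1]*10,p[2],z,2); i=np.minimum(r,m).sum(); o-=i/(r.sum()+m.sum()-i+1e-6)
        return o/len(vs)
    best=None
    for w in yaws:
        p0=np.array([x/10,y/10,np.radians(w)])
        r=minimize(cost,p0,method="Nelder-Mead",options=dict(initial_simplex=[p0,p0+[1,0,0],p0+[0,1,0],p0+[0,0,.3]],xatol=.01,fatol=1e-4,maxiter=150))
        if best is None or r.fun<best.fun: best=r
    return best.x[0]*10,best.x[1]*10,np.degrees(best.x[2]),-best.fun
def look(name,queries,th=.3):
    C=cam(name); im=snapshot(name); out={}
    for q in queries:
        out[q]=[d for d in outline_of(name,q) if d["conf"]>th]
    return C,im,out
def save(im,f,s=(800,600)): cv2.imwrite(f"pics/{f}.png",cv2.resize(im[:,:,::-1],s,interpolation=cv2.INTER_CUBIC))
E
cat > s1.py <<'E'
from h import *
Q=["carrier1","specimen","tray","clamp","rail","lever","lever_pin"]
D={}
for c in("top","side"): D[c]=look(c,Q)
for n,p in dict(wA=(430,-180,230),wB=(400,190,230)).items():
    reach(p,down(180)); D[n]=look("wrist",Q); save(D[n][1],n)
pickle.dump(D,open("D.pkl","wb"))
H=dict(carrier1=50,specimen=40,tray=20,clamp=30,rail=6,lever=70,lever_pin=91)
for n,(C,im,o) in D.items():
    for q,l in o.items():
        for d in l:
            v,u=np.nonzero(d["pixels"]); col=im[d["pixels"]].mean(0)
            print(n,q,round(d["conf"],2),[round(x) for x in d["rect"]],d["pixels"].sum(),np.round(ray(C,(u.mean(),v.mean()),H[q])[:2]).astype(int),col.astype(int))
print(get_clock())
E
python3 s1.py
```

```text
top carrier1 0.82 [164, 225, 185, 242] 229 [399 338] [104 103 101]
top carrier1 0.75 [170, 258, 192, 277] 269 [288 321] [39 49 73]
top carrier1 0.61 [208, 220, 222, 238] 191 [417 203] [126 124 122]
top carrier1 0.52 [137, 222, 157, 242] 273 [403 437] [59 21 20]
top carrier1 0.51 [237, 225, 253, 240] 182 [400  94] [144 141 137]
top carrier1 0.37 [117, 196, 140, 212] 359 [505 505] [81 79 75]
top specimen 0.69 [280, 221, 298, 231] 203 [425 -75] [79 77 74]
top specimen 0.53 [294, 245, 305, 266] 174 [ 321 -112] [ 67 106  72]
top tray 0.6 [338, 230, 370, 262] 819 [ 353 -304] [155 150 143]
top tray 0.33 [117, 194, 141, 212] 341 [507 516] [81 78 74]
top clamp 0.79 [314, 191, 365, 213] 1280 [ 508 -254] [139 129 124]
top rail 0.6 [183, 157, 291, 196] 3352 [602 123] [94 93 91]
top lever 0.68 [323, 190, 360, 207] 195 [ 521 -258] [107 107 105]
top lever_pin 0.76 [324, 196, 364, 204] 230 [ 519 -253] [107 107 105]
side carrier1 0.94 [192, 163, 214, 201] 383 [422 222] [125 120 112]
side carrier1 0.9 [184, 135, 204, 176] 417 [396 353] [110 104  97]
side carrier1 0.84 [195, 196, 214, 238] 466 [404  95
[... 1637 characters left out ...]
 [48  8  8]
wB carrier1 0.85 [133, 136, 209, 202] 3266 [407  88] [70 67 65]
wB carrier1 0.84 [246, 148, 294, 225] 2411 [425 205] [98 95 93]
wB carrier1 0.78 [349, 131, 451, 204] 3651 [405 349] [104 101  98]
wB carrier1 0.73 [11, 162, 88, 201] 2431 [421 -61] [25 25 25]
wB carrier1 0.7 [0, 200, 20, 275] 778 [ 504 -134] [39 37 37]
wB specimen 0.88 [0, 68, 31, 128] 1433 [324 -83] [ 9 31 13]
wB specimen 0.74 [10, 164, 86, 204] 2456 [424 -68] [26 26 25]
wB specimen 0.51 [0, 202, 20, 278] 760 [ 511 -144] [38 36 36]
wB clamp 0.64 [0, 200, 22, 277] 805 [ 517 -153] [43 40 40]
wB rail 0.75 [73, 252, 348, 348] 14033 [609 146] [76 76 75]
wB lever 0.57 [132, 138, 209, 203] 3216 [401  94] [70 67 65]
5.5917
```

```bash
cat > s2.py <<'E'
from h import *
D=pickle.load(open("D.pkl","rb"))
def pick(v,q,xy,H,tol=35):
    C,im,o=D[v]; b=None
    for d in o[q]:
        vv,u=np.nonzero(d["pixels"])
        if u.min()<3 or u.max()>508: continue
        e=np.hypot(*(ray(C,(u.mean(),vv.mean()),H)[:2]-xy))
        if e<tol and (b is None or e<b[0]): b=(e,d["pixels"])
    return (C,b[1]) if b else None
P={}
def do(n,q,model,xy,yaws,H,vs):
    for sel in [vs]+([[v] for v in vs] if len(vs)>1 else []):
        W=[w for w in (pick(v,q,np.array(xy),H) for v in sel) if w is not None]
        if W:
            r=fit(W,model,*xy,yaws); print(n,sel,len(W),np.round(r,2)); P.setdefault(n,r)
Y4=[0,90,180,270]
do("cA","carrier1",CARR,(400,343),range(0,360,45),50,["wB","side"])
do("cB","carrier1",CARR,(419,206),range(0,360,45),50,["wB","side"])
do("cC","carrier1",CARR,(402,92),range(0,360,45),50,["wB","side"])
do("spec","specimen",BLOCK,(425,-80),[0,45,90,135],40,["wA","side","top"])
do("tray","tray",TRAY,(353,-304),[0,20],20,["wA","top"])
do("clamp","clamp",CLAMP,(508,-255),[0,15,-15],30,["wA","side","top"])
do("rail","rail",RAIL,(602,130),[0,10,-10],6,["wB","side","top"])
pickle.dump(P,open("P.pkl","wb"))
M=dict(c=CARR,s=BLOCK,t=TRAY,r=RAIL)
for v in("wA","wB","side"):
    C,im,_=D[v]; im=cv2.resize(im,None,fx=1.5625,fy=1.5625,interpolation=cv2.INTER_CUBIC)
    for n,p in P.items():
        m=CLAMP if n=="clamp" else M[n[0]]
        c,s=np.cos(np.radians(p[2])),np.sin(np.radians(p[2]))
        for b in m:
            if len(b)>8: continue
            q=proj(C,b@np.array([[c,-s,0],[s,c,0],[0,0,1]]).T+[p[0],p[1],0])*1.5625
            for i in range(8):
                for j in(1,2,4):
                    if not i&j: cv2.line(im,tuple(int(k) for k in q[i]),tuple(int(k) for k in q[i|j]),(255,0,0) if n[0]!="c" else (0,255,0),1,cv2.LINE_AA)
    cv2.imwrite(f"pics/ov_{v}.png",im[:,:,::-1])
E
time python3 s2.py
```

```text
cA ['wB', 'side'] 2 [400.49 339.54 -19.08   0.87]
cA ['wB'] 1 [400.22 338.82 -19.92   0.96]
cA ['side'] 1 [400.76 341.8  344.     0.81]
cB ['wB', 'side'] 2 [421.81 205.34  11.94   0.82]
cB ['wB'] 1 [421.05 204.9   12.3    0.94]
cB ['side'] 1 [421.53 210.52  12.75   0.72]
cC ['wB', 'side'] 2 [403.38  95.48 362.81   0.89]
cC ['wB'] 1 [403.42  94.93   1.65   0.96]
cC ['side'] 1 [403.87  97.94   2.47   0.84]
spec ['wA', 'side', 'top'] 3 [428.12 -77.83 182.23   0.87]
spec ['wA'] 1 [428.55 -79.08   3.12   0.96]
spec ['side'] 1 [429.22 -75.78   1.19   0.84]
spec ['top'] 1 [ 4.2576e+02 -7.6130e+01 -2.8000e-01  9.4000e-01]
tray ['wA', 'top'] 2 [ 354.45 -306.23    3.09    0.96]
tray ['wA'] 1 [ 354.63 -306.98    3.47    0.97]
tray ['top'] 1 [ 353.92 -304.81    3.25    0.96]
clamp ['wA', 'side', 'top'] 3 [ 510.11 -256.11   -2.03    0.84]
clamp ['wA'] 1 [ 510.96 -256.78   -1.77    0.81]
clamp ['side'] 1 [ 510.86 -253.83   -2.24    0.83]
clamp ['top'] 1 [ 509.49 -254.89   -1.23    0.89]
rail ['wB', 'side', 'top'] 3 [601.25 113.51   1.44   0.79]
rail ['wB'] 1 [601.93 110.89   1.18   0.62]
rail ['side'] 1 [601.54 115.19   1.39   0.88]
rail ['top'] 1 [599.96 114.56   1.96   0.91]
real	0m21.507s
user	0m26.047s
sys	0m34.435s
```

View pics/ov_wA.png

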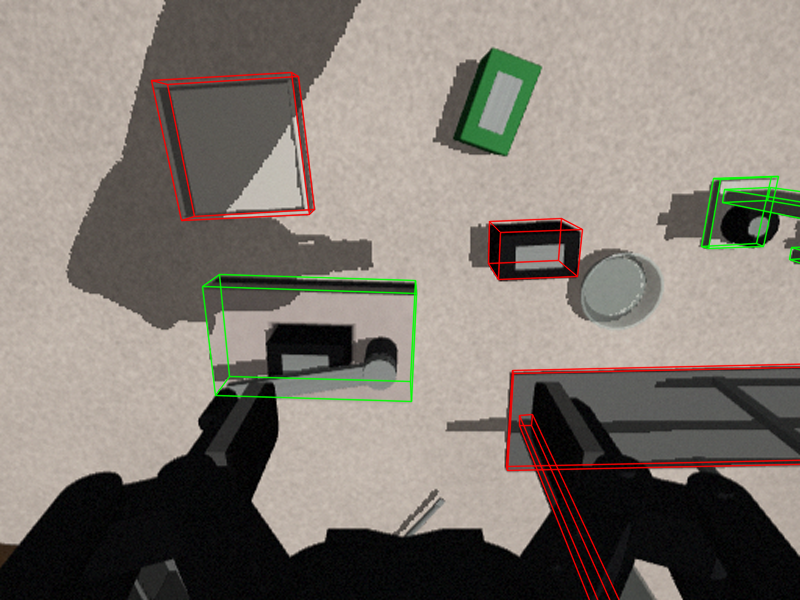

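View pics/ov_wB.png

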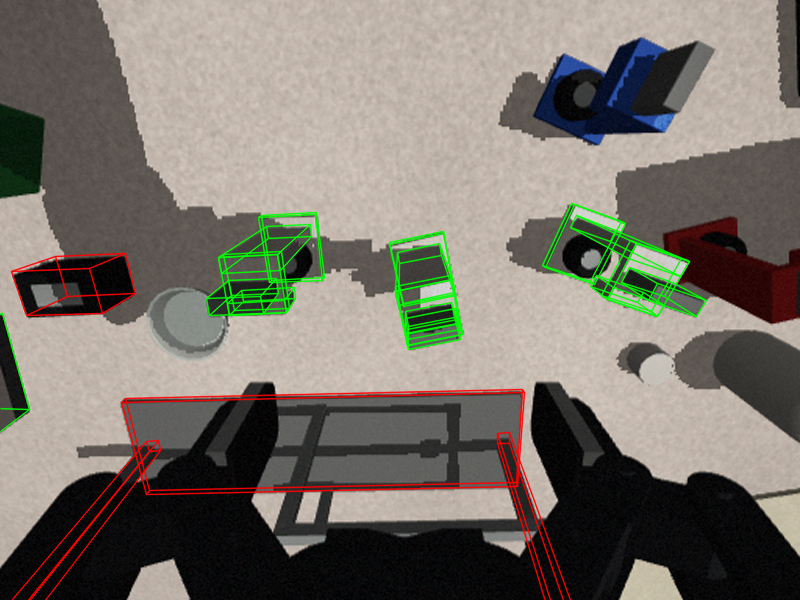

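The overlays fit well. The carriers at wB (275,265), (425,290) and (620,260) are grey, and the red and blue ones are excluded. The specimen at wA (535,250) is black and the green one is excluded. I can reuse these crops as the enlarged confirmation. The clamp and rail are partly hidden by the fingers, so I'll take a clearer wrist view of each.

```bash
cat > s3.py <<'E'
from h import *
reach((575,-250,190),down(180)); C,im,o=look("wrist",["clamp","lever_pin","finished"]); save(im,"clampv")
RAIL2=RAIL+[box(41,49,0,165,145,155),box(-49,-41,0,165,145,155)]
for q in o:
    for d in o[q]: print(q,d["conf"],d["rect"])
W=[(C,o["clamp"][0]["pixels"])]; r=fit(W,CLAMP,510,-256,[-2,5]); print("clamp",r)
pickle.dump((C,im,o),open("clampv.pkl","wb"))
for p in ((660,110,330),(640,110,320),(620,110,300)):
    if ik(p,down(180)) is not None: break
print(p); reach(p,down(180)); C,im,o=look("wrist",["rail","mark"]); save(im,"railv")
pickle.dump((C,im,o),open("railv.pkl","wb"))
for q in o:
    for d in o[q]: print(q,d["conf"],d["rect"])
r=fit([(C,o["rail"][0]["pixels"])],RAIL2,602,112,[1,-5]); print("rail",r, get_clock())
E
python3 s3.py
```

```text
clamp 0.65 [159.2, 52.5, 344.8, 161.0]
lever_pin 0.92 [163.4, 102.6, 331.1, 152.3]
finished 0.79 [216.8, 90.4, 285.6, 120.0]
clamp (np.float64(511.0310998882164), np.float64(-256.8446418964032), np.float64(-1.844815436791605), np.float64(0.8935425281524658))
(660, 110, 330)
rail 0.59 [67.5, 60.2, 471.2, 158.6]
mark 0.72 [68.9, 61.1, 467.0, 160.9]
rail (np.float64(601.1550103928834), np.float64(111.83088574397773), np.float64(1.3687122729839998), np.float64(0.9171195030212402)) 9.1417
```

View pics/clampv.png

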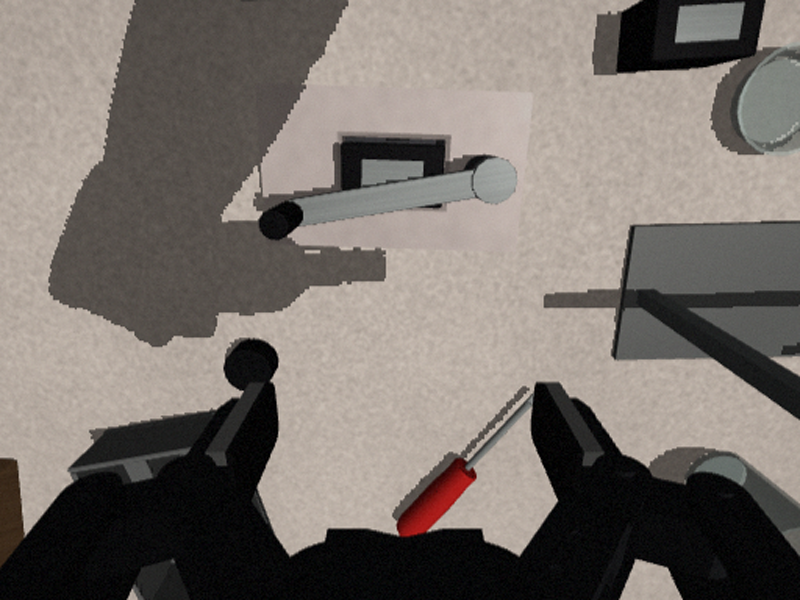

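View pics/railv.png

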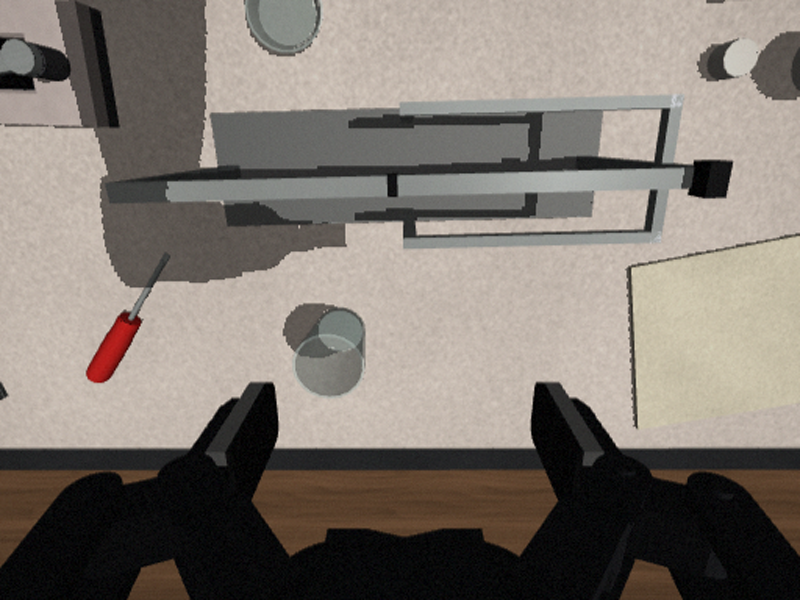

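Clamp view: the pivot cap is at (494,180) and the pin top at about (272,226). The finished block is in the pocket around (393,175), face up. Rail view: the mark is at (392,185), the open part on the left, and the guards and stop on the right at (710,180).

```bash
python3 - <<'E'
from h import *
k=1.5625
C,im,o=pickle.load(open("clampv.pkl","rb"))
for n,uv,z in (("pivot cap z72",(494,180),75),("pin top",(272,226),109),("pocket c1",(340,134),34),("pocket c2",(450,135),34),("plate tr",(532,93),34),("plate br",(520,249),34),("specTL",(678,6),46),("block face TL",(341,141),62),("TR",(445,141),62)):
    print(n,np.round(ray(C,(uv[0]/k,uv[1]/k),z),1))
C,im,o=pickle.load(open("railv.pkl","rb"))
for n,uv,z in (("mark",(392,185),200),("bar L end up",(107,181),200),("bar L end low",(107,203),200),("guard start",(401,108),155),("guard2 start",(404,243),155),("stop L",(693,180),207),("bar R top",(688,165),200),("R low",(688,187),200),("plateTL",(211,113),6),("plate low",(226,226),6)):
    print(n,np.round(ray(C,(uv[0]/k,uv[1]/k),z),1))
t=np.radians(1.37);print("model mark",601.2+10*np.sin(t),111.8-10*np.cos(t), "Lend",111.8-180)
# block in pocket fit
C,im,o=pickle.load(open("clampv.pkl","rb"))
cv2.imwrite("pics/clampcrop.png",cv2.resize(im[50:170,150:350,::-1],None,fx=4,fy=4,interpolation=cv2.INTER_CUBIC))
E
```

```text
pivot cap z72 [ 512.9 -198.6   75. ]
pin top [ 532.7 -315.5  109. ]
pocket c1 [ 488.5 -289.3   34. ]
pocket c2 [ 488.9 -220.1   34. ]
plate tr [ 464.6 -170.7   34. ]
plate br [ 562.3 -169.6   34. ]
specTL [421.2 -96.9  46. ]
block face TL [ 492.5 -285.2   62. ]
TR [ 492.4 -225.6   62. ]
mark [601.6 101.3 200. ]
bar L end up [599.  -67.1 200. ]
bar L end low [611.9 -69.9 200. ]
guard start [556.6 106.5 155. ]
guard2 start [646.7 108.3 155. ]
stop L [598.4 274.8 207. ]
bar R top [590.5 274.5 200. ]
R low [603.1 277.1 200. ]
plateTL [551.8 -77.7   6. ]
plate low [661.6 -77.6   6. ]
model mark 601.4390873235145 101.80285854597751 Lend -68.2
```

View pics/clampcrop.png

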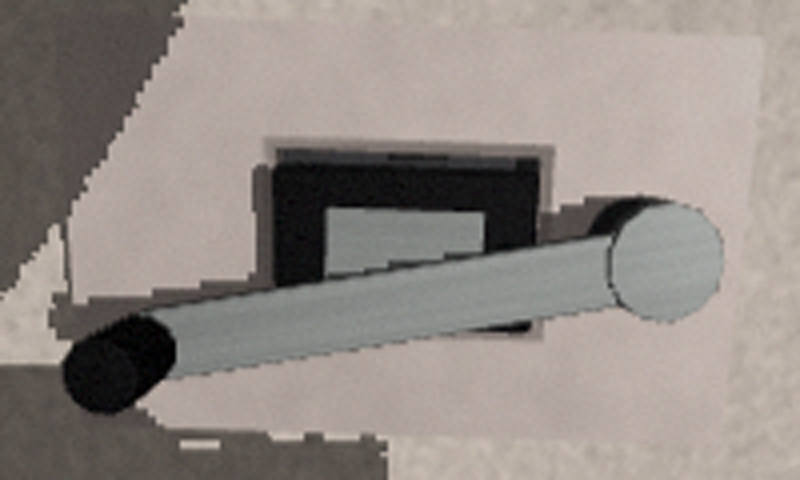

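The lever is at about 11°, with the pin at (532,-314) and the pivot at (513,-199). Everything needed is localised, so I'll open the lever by gripping its pin.

```bash
cat >> h.py <<'E'
CL=(511.0,-256.8,-1.84); PIV=np.array([512.9,-198.9]); RL=(601.2,111.8,1.37)
def loc(fr,x,y):
    t=np.radians(fr[2]); return np.array([fr[0]+x*np.cos(t)-y*np.sin(t),fr[1]+x*np.sin(t)+y*np.cos(t)])
def pinpose(th,z,r=117.5):   # th: lever angle deg, tool x along the lever inward
    ph=-90+CL[2]+th; p=PIV+r*np.array([np.cos(np.radians(ph)),np.sin(np.radians(ph))])
    return np.array([*p,z]),down(ph+180)
def F(): return np.round(get_ft_force(),1)
E
cat > s4.py <<'E'
from h import *
p,R=pinpose(11.2,150); reach(p,R)
p[2]=78; move_straight(p,R,speed=120); print(F()); grab(f_grip=30); print("w",get_width(),F())
for th in range(18,110,7):
    p,R=pinpose(min(th,107),78); move_straight(p,R,speed=100)
    f=F(); print(th,f,round(get_width(),1))
    if np.hypot(*f[:2])>60: break
p,R=pinpose(108,78); move_straight(p,R,speed=60); print(F())
ungrasp(); p[2]=160; move_straight(p,speed=200); print(get_clock())
E
python3 s4.py
```

```text
[ 0.6  0.1 -0.2]
w 15.239842182879183 [0.4 0.8 1.8]
18 [0.9 0.2 1.8] 15.1
25 [ 0.5 -0.4  2.1] 14.8
32 [ 1.2 -1.6  2.7] 15.0
39 [ 1.5 -0.9  2. ] 15.3
46 [ 2.7 -1.9  2. ] 14.8
53 [ 3.2 -2.   1.8] 14.8
60 [ 5.1 -2.5  1.8] 14.8
67 [ 5.7 -2.1  2.5] 14.9
74 [ 5.9 -1.6  1.6] 15.2
81 [ 6.6 -1.3  1.2] 14.9
88 [ 6.9 -0.3  1.3] 14.9
95 [7.5 0.1 1.1] 14.9
102 [6.3 0.6 1.1] 15.1
109 [6.9 1.7 1. ] 15.1
[6.8 1.7 1.3]
17.8083
```

```bash
cat > s5.py <<'E'
from h import *
reach((560,-250,190),down(180)); C,im,o=look("wrist",["specimen"]); save(im,"v5")
fin=None
for d in o["specimen"]:
    v,u=np.nonzero(d["pixels"]); q=ray(C,(u.mean(),v.mean()),50); print(d["conf"],d["rect"],q[:2].round())
    if np.hypot(*(q[:2]-[511,-257]))<60 and fin is None: fin=d["pixels"]
# the pocket plate hides everything below z=34
r=fit([(C,fin)],[box(-18,18,-30,30,18,46)],511,-257,[-2],z=16); print("finished",np.round(r,2),get_clock())
if r[3]>.8:
    yaw=r[2]+90
    reach((r[0],r[1],130),down(yaw)); move_straight((r[0],r[1],40),speed=120); print(F())
    grab(f_grip=45); print("w",get_width(),F()); move_straight((r[0],r[1],140),speed=150); print(get_width(),F())
    T=(354.6,-307.0,3.3); R=down(T[2]+90)
    reach((T[0],T[1],140),R); move_straight((T[0],T[1],34),speed=150); print(F())
    z=34
    while z>25 and get_ft_force()[2]<6+F0 if (F0:=get_ft_force()[2]) is not None else 0:
        z-=1; move_straight((T[0],T[1],z),speed=20)
        if get_ft_force()[2]-F0>4: break
    print("z",z,F()); ungrasp(); move_straight((T[0],T[1],140),speed=200); print(get_clock())
E
sed -i 's/    while z>25 .*/    F0=get_ft_force()[2]\n    while z>25:/' s5.py; python3 s5.py
```

```text
0.85 [395.4, 10.4, 490.0, 61.9] [431. -90.]Traceback (most recent call last):
  File "s5.py", line 8, in <module>
    r=fit([(C,fin)],[box(-18,18,-30,30,18,46)],511,-257,[-2],z=16); print("finished",np.round(r,2),get_clock())
  File "h.py", line 34, in fit
    vs=[(C,m.astype(np.float32)) for C,m in views]
           ^^^^^^^^
AttributeError: 'NoneType' object has no attribute 'astype'
```

```bash
sed -i 's/\["specimen"\])/["specimen","finished"],.15)/; s/for d in o\["specimen"\]:/for d in o["specimen"]+o["finished"]:/' s5.py; python3 s5.py
```

```text
0.87 [392.3, 5.1, 488.8, 63.2] [431. -90.]
0.75 [144.6, 230.4, 179.2, 254.8] [ 634. -358.]
0.39 [163.1, 70.2, 348.1, 261.4] [ 512. -250.]
0.57 [218.0, 109.1, 285.0, 148.2] [ 511. -257.]
finished [ 4.9503e+02 -1.9875e+02  9.0070e+01  2.0000e-01] 18.825
```

```bash
sed -i 's/<60 and fin is None/<5/' s5.py; python3 s5.py
```

```text
0.95 [395.3, 10.2, 488.7, 60.1] [431. -90.]
0.62 [220.4, 106.3, 285.2, 148.6] [ 511. -257.]
finished [ 510.75 -256.43   -1.51    0.97] 19.225
[-0.2  0.2 -0.2]
w 34.826087420578546 [2.  0.  2.6]
35.018571155172936 [-0.1  0.8 -2.4]
[ 0.5 -0.3 -1.7]
z 28 [-1.1  2.5  4.3]
27.15
```

```bash
cat > s6.py <<'E'
from h import *
reach((460,-150,200),down(180)); C,im,o=look("wrist",["specimen","finished"],.15); save(im,"v6")
sp=None
for d in o["specimen"]+o["finished"]:
    v,u=np.nonzero(d["pixels"]); q=ray(C,(u.mean(),v.mean()),40); col=im[d["pixels"]].mean(0); print(round(d["conf"],2),d["rect"],d["pixels"].sum(),q[:2].round(),col.round())
    if col[1]<1.25*col[0] and 1200<d["pixels"].sum()<6000 and np.hypot(*(q[:2]-[428,-79]))<60 and sp is None: sp=d["pixels"]
r=fit([(C,sp)],BLOCK,428,-79,[3,30,-30]); print("specimen",np.round(r,2),get_clock()); pickle.dump(r,open("sp.pkl","wb"))
E
python3 s6.py
```

```text
0.75 [291.6, 119.7, 357.9, 163.6] 2417 [427. -80.] [55. 55. 55.]
0.58 [265.3, 0.0, 328.0, 71.0] 2784 [ 325. -116.] [ 78. 126.  85.]
0.57 [64.3, 14.5, 150.8, 62.0] 3556 [ 330. -293.] [19. 19. 19.]
specimen [428.76 -79.42   5.09   0.96] 28.3333
```

View pics/v6.png

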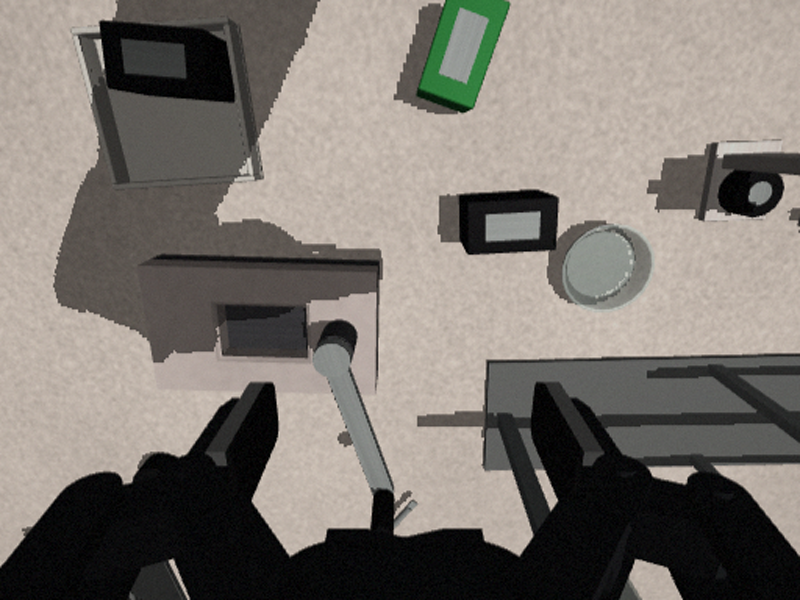

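The finished block lies in the tray at (165,62), upright with its face up. The specimen is at (508,220), black and face up. The pocket at (262,330) is empty and the lever is open.

```bash
cat > s7.py <<'E'
from h import *
r=pickle.load(open("sp.pkl","rb"))
reach((r[0],r[1],110),down(r[2]+90)); move_straight((r[0],r[1],24),speed=120); print(F())
grab(f_grip=45); print("w",get_width(),F()); move_straight((r[0],r[1],130),speed=150); print(get_width(),F())
P=np.array(loc(CL,0,0)); R=down(CL[2]+90)
reach((*P,110),R); move_straight((*P,64),speed=120); F0=get_ft_force(); print(F0)
z=64
while z>38:
    z-=1.5; move_straight((*P,z),speed=30)
    f=np.array(get_ft_force())-F0
    if f[2]>6: break
print("z",z,F()); 
E
python3 s7.py; python3 - <<'E'
from h import *
im=snapshot("wrist"); save(im,"v7"); print(get_clock())
E
```

```text
[0.1 1.5 0.4]
w 35.246899986761264 [0.9 0.6 3.5]
35.17131424046035 [-0.4 -0.1 -2.9]
[ 0.40610891 -0.12601855 -1.53680185]
z 38.5 [-4.2  2.3  9.2]
37.6417
```

```bash
cat > s8.py <<'E'
from h import *
ungrasp(); P=get_ee_pos(); move_straight((P[0],P[1],130),speed=200)
reach((540,-250,190),down(180)); C,im,o=look("wrist",["specimen","finished"],.15); save(im,"v8")
for d in o["specimen"]+o["finished"]:
    v,u=np.nonzero(d["pixels"]); q=ray(C,(u.mean(),v.mean()),50)[:2]; n=d["pixels"].sum(); print(round(d["conf"],2),d["rect"],n,q.round())
    if np.hypot(*(q-[511,-257]))<8:
        for z in(16,20,26): print(z,np.round(fit([(C,d["pixels"])],[box(-18,18,-30,30,max(0,34-z),46)],511,-257,[-2],z=z),3))
    if np.hypot(*(q-[335,-295]))<40: print("fin",np.round(fit([(C,d["pixels"])],BLOCK,340,-305,[0,40,-40],z=4),3))
print(get_clock())
E
python3 s8.py
```

```text
0.69 [219.6, 127.0, 286.0, 173.0] 2627 [ 510. -257.]
16 [ 510.134 -256.593   -2.615    0.952]
20 [ 509.673 -255.653   -2.491    0.944]
26 [ 508.786 -257.137   -2.646    0.903]
40.35
```

View pics/v8.png

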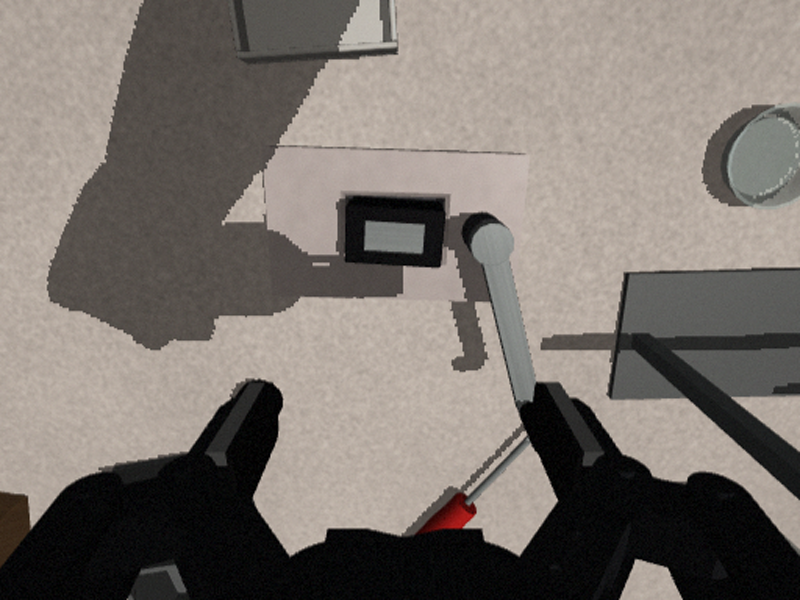

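The specimen is seated flat in the pocket at (395,232), face up. Next I'll shut the lever.

```bash
cat > s9.py <<'E'
from h import *
p,R=pinpose(107,150); reach(p,R); p[2]=78; move_straight(p,R,speed=120); print(F()); grab(f_grip=30); print("w",get_width(),F())
for th in list(range(98,5,-9))+[4,2,0,-1,-2,-3]:
    p,R=pinpose(th,78); move_straight(p,R,speed=110 if th>5 else 40)
    f=F()
    if th<15 or np.hypot(*f[:2])>15: print(th,f)
    if np.hypot(*f[:2])>30: break
ungrasp(); p[2]=160; move_straight(p,speed=200)
reach((560,-250,190),down(180)); C,im,o=look("wrist",["lever_pin","specimen"],.2); save(im[40:200,130:370],"v9",(720,480)); pickle.dump((C,im),open("v9.pkl","wb")); print(get_clock())
E
python3 s9.py
```

```text
[-0.5 -0.4 -0.4]
w 14.918534877332569 [ 0.3 -0.4  1.5]
8 [-0.1  2.2  4.8]
4 [-0.9  2.6  5.1]
2 [-0.5  1.5  5.3]
0 [0.  2.3 5.3]
-1 [4.8 2.1 3.3]
-2 [8.8 2.  0.8]
-3 [13.8  3.2 -1.9]
50.1333
```

View pics/v9.png

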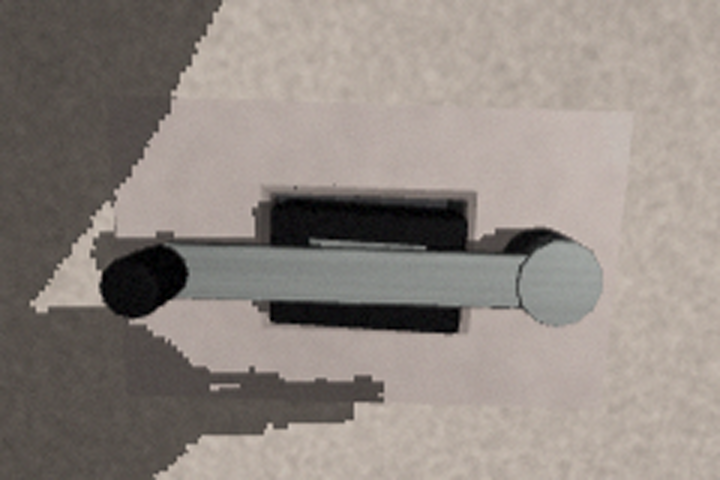

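The lever lies along the clamp and is hard against its stop. The carriers come next, starting with the nearest one.

```bash
cat > s10.py <<'E'
from h import *
import sys
CA=dict(C=(403.4,94.9,1.65),B=(421.0,204.9,12.3),A=(400.2,338.8,-19.9))
def carrier(n,ybay,y0=-75):
    x,y,w=CA[n]; s=90
    R=down(w+s); Rr=down(RL[2]+s); G=114
    pts=[((x,y,200),R),((*loc(RL,-105,y0),G+130),Rr),((*loc(RL,0,y0),G+130),Rr),((*loc(RL,0,ybay),G+100),Rr)]
    for p,r in pts: assert ik(p,r) is not None,p
    reach((x,y,190),R); move_straight((x,y,G+1),R,speed=120); print(F())
    grab(f_grip=50); print("w",get_width(),F())
    move_straight((x,y,G+131),speed=150); print("lifted",get_width(),F())
    move_straight((*loc(RL,-105,y0),G+131),Rr,speed=150)
    move_straight((*loc(RL,0,y0),G+131),speed=100); F0=np.array(get_ft_force()); print(F0.round(1))
    z=G+131; move_straight((*loc(RL,0,y0),G+105),speed=80); z=G+105
    while z>G+96:
        z-=.75; move_straight((*loc(RL,0,y0),z),speed=20)
        if get_ft_force()[2]-F0[2]>2.5: break
    print("contact z",z-G,F(),get_width())
    z+=1.2; move_straight((*loc(RL,0,y0),z),speed=20)
    for yy in np.linspace(y0,ybay,5)[1:]:
        move_straight((*loc(RL,0,yy),z),speed=110); f=F(); print(round(yy),f)
        if np.linalg.norm(f-F0)>20: print("STOP"); return
    move_straight((*loc(RL,0,ybay),z-1.2),speed=20); print(F())
    ungrasp(); move_straight((*loc(RL,0,ybay),z+60),speed=150); print(get_clock())
carrier(sys.argv[1],float(sys.argv[2]))
E
python3 s10.py C 138
```

```text
[0.2 0.4 0.6]
w 8.987127993449146 [ 0.8 -0.8  0.8]
lifted 9.204434493199482 [-0.1  0.4 -1.9]
[-0.6 -0.2 -2.1]
contact z 100.5 [-0.8 -0.5  1.2] 9.056410413962068
-22 [-0.  -0.4 -2. ]
32 [ 0.2 -0.4 -2.1]
85 [-0.3  0.2 -1.6]
138 [ 1.  -0.6 -1.7]
[-0.1  0.   0.4]
62.8417
```

```bash
cat >> s10.py <<'E'
save(snapshot("side")[100:292,160:416],"side_"+sys.argv[1])
E
python3 s10.py B 89
```

```text
[ 0.4  0.3 -0. ]
w 8.785925041497219 [ 1.1 -0.2  0.1]
lifted 8.865373607837922 [-0.8  0.4 -2.4]
[ 0.3  0.3 -2.3]
contact z 99.75 [-2.1  0.1  5. ] 8.667689890612014
-34 [0.2 3.9 2.6]
7 [-0.3  1.8  4.2]
48 [0.9 1.6 4.2]
89 [-0.  -0.2  4.4]
[-0.8  1.2  7.8]
74.8417
```

View pics/side_B.png

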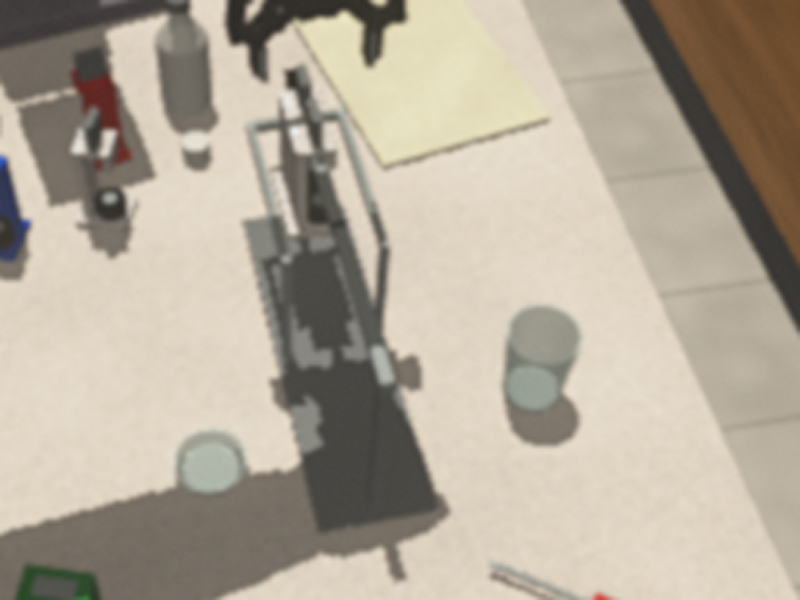

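Two carriers now hang in the bay, near (295,115) and (312,170). The third goes next.

```bash
python3 s10.py A 39 && python3 - <<'E'
from h import *
P=get_ee_pos(); move_straight((P[0],P[1],330),speed=200)
reach((600,30,360),down(180)); C,im,o=look("wrist",["carrier1"],.2); save(im,"fin1")
# model overlays: expected positions
for d in o["carrier1"]: print(round(d["conf"],2),d["rect"])
reach((420,-260,260),down(180)); C,im,o=look("wrist",["specimen","finished"],.2); save(im,"fin2")
for d in o["specimen"]+o["finished"]:
    v,u=np.nonzero(d["pixels"]); q=ray(C,(u.mean(),v.mean()),40)[:2]; print(round(d["conf"],2),d["rect"],q.round())
    if np.hypot(*(q-[335,-295]))<50: print("fin",np.round(fit([(C,d["pixels"])],BLOCK,340,-305,[0,40,-40],z=4),3))
print(get_clock())
E
```

```text
[-0.4 -0.3  0.5]
w 8.807759618875666 [ 0.9 -1.6  1.9]
lifted 8.895247089278172 [-0.2 -0.2 -2.3]
[ 0.4 -1.  -2.3]
contact z 100.5 [-1.2 -0.7  1.8] 9.19194809743789
-46 [ 0.5  0.2 -1. ]
-18 [-0.1  0.3 -2.2]
10 [ 0.6 -0.4 -2.2]
39 [-0.1 -0.1 -2.3]
[-0.9  0.3  0.9]
87.2417
0.95 [364.3, 130.5, 455.3, 189.1]
0.94 [403.8, 132.0, 507.7, 187.2]
0.67 [506.7, 0.9, 511.8, 35.0]
0.66 [328.7, 131.3, 400.6, 190.2]
0.6 [113.3, 190.0, 165.7, 263.2]
0.94 [348.0, 46.5, 407.8, 107.4] [ 322. -120.]
0.75 [240.3, 203.3, 287.0, 240.3] [ 504. -254.]
0.61 [201.9, 177.1, 326.3, 249.0] [ 500. -257.]
0.91 [202.6, 65.3, 256.3, 98.5] [ 329. -296.]
fin [ 329.661 -295.596   -5.122    0.96 ]
90.8417
```

View pics/fin1.png

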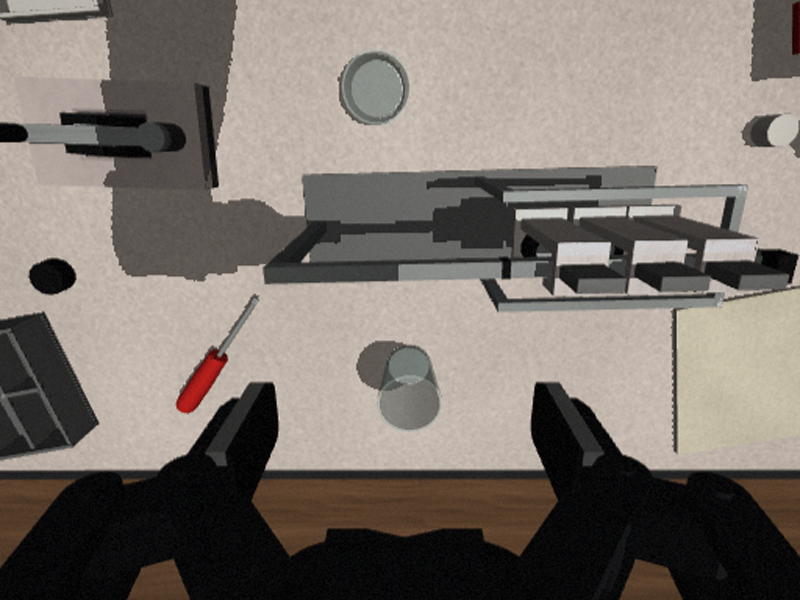

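View pics/fin2.png

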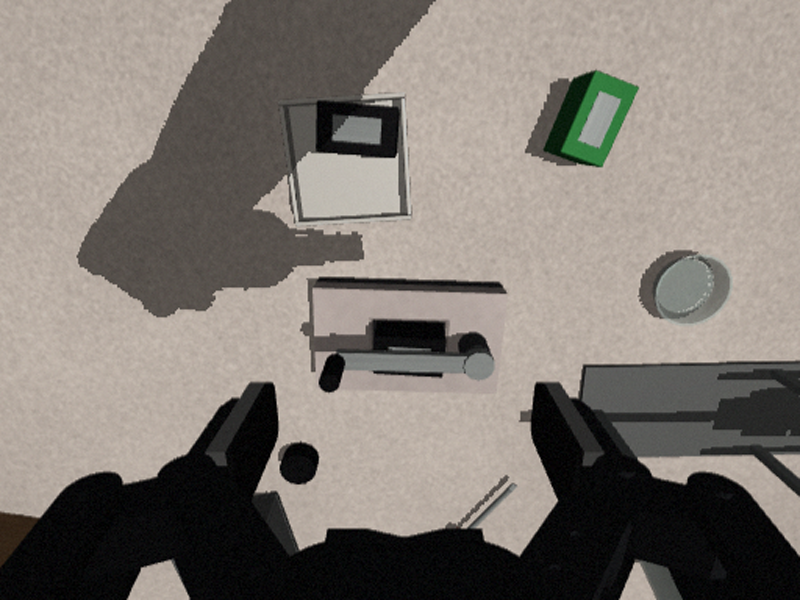

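The final pictures show all three carriers hanging in the bay, at (580,255), (655,255) and (730,255), with the mark at (507,267). The lever is shut over the specimen, and the finished block is flat in the tray, face up.

```bash
python3 -c "
from h import *
print(hand_in())"
```

```text
the job is handed in; nothing more can be done
None
```

The job is done and handed in at about 91 s: the finished block is face up in the tray (it got moved about 25 mm towards one wall after I set it down, but lies flat), the new block is seated face up with the lever shut, and all three carriers hang in the parking bay past the mark.

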